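Put three opened phones into their job trays

ROBOT

A 6-joint arm with a two-finger parallel gripper is mounted at the origin on the work surface. World frame = base frame: x ahead of the robot, y to its left, z up, the work surface at z = 0. Lengths are in m, angles in rad, forces in N, time in s.
With the tool pointing down it reaches from about 0.3 to 0.825 m from the base axis. Payload 5.4 kg.
Tool frame: the origin (TCP) lies at the very end of the fingers, on their centre line; the grasp point (between the pads) lies 19 mm behind it; z points along the fingers, x is the direction in which the jaws open and shut, and the axes are right-handed (so a half turn about z gives the same grasp; the last joint's range is limited). The gripper opens to 92 mm and grips with 3 to 60 N. Pads are 20 mm wide; open, the fingers measure 128 mm over their backs; the gripper's body (75 mm by 189 mm) begins 69 mm behind the grasp point.
Start: joints at [-1.335, 0.158, 1.597, -0, 1.386, -0.21], TCP at [0.248, -0.519, 0.215] pointing down, gripper open.
Joint ranges: [-2.91, 2.91], [-0.94, 2.29], [0.18, 2.7], [-1.29, 4.43], [0.17, 2.64], [-3, 3]. Speed limits (rad/s): [2.57, 2.57, 3.14, 3.14, 3.14, 3.14].

INTERFACE

Orientations are given as a rotation vector (axis times angle).
In Python, from workcell import bot gives the robot as it stands. Calls block until the motion is done:
- bot.goto(position, orientation): joint-space move of the TCP to a pose.
- bot.line_to(position, rot=None, max_speed=0.15): straight line of the TCP; rot=None keeps the orientation; max_speed is the mean speed in m/s.
- bot.set_joints(angles): joint-space move.
- bot.set_gripper(opening, newtons=None): opening from 0.0 (shut) to 1.0 (fully open); newtons is the grip in N (None keeps the last); returns when the fingers have stopped.
- bot.hold(seconds).
- bot.inverse_kinematics(position, orientation): joint angles nearest the present ones, or None.
- bot.read_camera(name): name is "scene" or "top" or "wrist"; returns a dict with "pixels" (384x512x3 uint8, blue, green, red), "fx", "fy", "cx", "cy" (pixels), "R" (3x3) and "t" (3): a world point X has camera coordinates R X + t. Camera axes: x right, y down, z forward; pixel columns grow to the right and rows downward; lengths in m; the calibration is good to about 2 mm. A picture is of the moment at which its call begins. There is no depth.
A pose or a line that the arm cannot do raises bot.MotionError and nothing moves.
- bot.job_done(): hands the job in, once; it reports no verdict.
Readings, each from a call of its own:
- bot.current_clock(): time.
- bot.current_joints(): joint angles.
- bot.current_joint_vel(): joint speeds.
- bot.current_effort(): joint torques, N m.
- bot.current_ee_pos(): TCP position.
- bot.current_tool_rot(): TCP orientation.
- bot.current_contact_force(): force on the tool from outside, world axes, zero at the start.
- bot.current_ft_torque(): the same for the moment, N m.
- bot.current_opening(): opening from 0.0 (shut) to 1.0 (fully open).
Only numpy, scipy, OpenCV 4.12 (cv2) and the standard library are available. Lean on these libraries where they do the work, as an engineer would, in place of code of your own. Each camera call takes 0.05 s, during which the arm holds its last target. There are 200 camera calls.

TASK

Three phones on the bench have had their backs taken off; each of the three job trays holds a new back glass for one of them. Lay each opened phone in the tray whose glass matches it in size and camera cut-out: in the middle of the red bed, lengthwise along it, open back up, lowered on rather than dropped. Leave the finished phone with its glass back on, the little flux jar and the pump bottle where they are.

Things in the scene. Friction and masses are not known exactly. Their poses are not given: they have to be found in the camera images.
- small_phone_mid (a point): The small opened phone, 118 x 56 x 10 mm: silver frame, back off, battery, copper coil and boards showing; one round camera in a head corner. Lies loose, flat, open back up. Point at its centre, 5 mm above its underside; x along its length to the camera end, y across its width, z up out of the back. About 110 g; plain sides to pinch across the width.
- medium_phone_mid (a point): The medium opened phone, 132 x 61 x 10 mm: silver frame, back off, battery, copper coil and boards showing; two cameras in a row along its length in a head corner. Lies loose, flat, open back up. Point at its centre, 5 mm above its underside; x along its length to the camera end, y across its width, z up out of the back. About 130 g; plain sides to pinch across the width.
- large_phone_mid (a point): The large opened phone, 146 x 66 x 10 mm: silver frame, back off, battery, copper coil and boards showing; three cameras in a square in a head corner. Lies loose, flat, open back up. Point at its centre, 5 mm above its underside; x along its length to the camera end, y across its width, z up out of the back. About 150 g; plain sides to pinch across the width.
- small_bed (a point): Centre of the top face of the red bed in the small phone's job tray: firm flat cushion 160 (x) x 80 (y) mm, top 12 mm above the bench. Grey tray 180 x 166 mm, fixed, its rim 8 mm high (lower than the bed). On the bed's +y side lies the black back glass, 118 x 56 mm with one round hole, 5 mm above the bench, fixed. Trays differ only by their glass. x along the bed, y towards the glass, z up.
- medium_bed (a point): Centre of the top face of the red bed in the medium phone's job tray: firm flat cushion 160 (x) x 80 (y) mm, top 12 mm above the bench. Grey tray 180 x 166 mm, fixed, its rim 8 mm high (lower than the bed). On the bed's +y side lies the black back glass, 132 x 61 mm with one oblong hole, 5 mm above the bench, fixed. Trays differ only by their glass. x along the bed, y towards the glass, z up.
- large_bed (a point): Centre of the top face of the red bed in the large phone's job tray: firm flat cushion 160 (x) x 80 (y) mm, top 12 mm above the bench. Grey tray 180 x 166 mm, fixed, its rim 8 mm high (lower than the bed). On the bed's +y side lies the black back glass, 146 x 66 mm with one square hole, 5 mm above the bench, fixed. Trays differ only by their glass. x along the bed, y towards the glass, z up.
- closed_phone_mid (a point): A finished phone, 138 x 64 x 10 mm, with its black glass back already on and a camera bar across its head; lies flat and loose on the bench among the others and stays there. Point at its centre, 5 mm above its underside, x along its length.
- flux_jar_mid (a point): Small white jar with a black lid, 33 mm across and 25 mm high, standing loose among the phones; stays there. Point at its centre.
- pump_bottle_mid (a point): Pale pump dispenser bottle, 62 mm across and 116 mm high, standing loose on the right of the trays; stays there. Point at its centre, 58 mm up.
Not all that is in view belongs to the job. What is shaped like the part that bears small_bed but purple is not meant.

How it is judged:
At the end, for the whole second after the job is handed in: Each opened phone lies at rest on the red bed of the tray with its own back glass, within 15 mm of the bed's centre and about 11 degrees of its length (either end forward), flat with the open back up, let go; the finished phone, the flux jar and the pump bottle are within 15 mm of where they were (horizontal distance between small_phone_mid and small_bed below 0.015 m and angle between the x axis of small_phone_mid and the x axis of small_bed, either way round below 0.2 rad and angle between each of small_phone_mid, medium_phone_mid, large_phone_mid's own z axis and vertical below 0.08 rad and z of small_phone_mid in the frame of small_bed between 0.002 and 0.009 m and linear speed of each of small_phone, medium_phone, large_phone below 0.02 m/s and angular speed of each of small_phone, medium_phone, large_phone below 0.1 rad/s and contact force between each of small_phone, medium_phone, large_phone and the fingers below 0.05 N and horizontal distance between medium_phone_mid and medium_bed below 0.015 m and angle between the x axis of medium_phone_mid and the x axis of medium_bed, either way round below 0.2 rad and z of medium_phone_mid in the frame of medium_bed between 0.002 and 0.009 m and horizontal distance between large_phone_mid and large_bed below 0.015 m and angle between the x axis of large_phone_mid and the x axis of large_bed, either way round below 0.2 rad and z of large_phone_mid in the frame of large_bed between 0.002 and 0.009 m and distance of each of closed_phone_mid, flux_jar_mid, pump_bottle_mid from where it was at the start of the episode below 0.015 m); the robot touches nothing.
It fails at once if an opened phone is dropped: let go, touching nothing, more than about 25 mm above where it could rest ((contact force between small_phone and anything else below 0.001 N and height (world z) of small_phone_mid above 0.042 m) or (contact force between medium_phone and anything else below 0.001 N and height (world z) of medium_phone_mid above 0.042 m) or (contact force between large_phone and anything else below 0.001 N and height (world z) of large_phone_mid above 0.042 m)).
It fails at once if the finished phone is shifted more than 15 mm or tipped (distance of closed_phone_mid from where it was at the start of the episode above 0.015 m or angle between closed_phone_mid's own z axis and vertical above 0.3 rad).
It fails at once if the jar is shifted more than 15 mm or tipped (distance of flux_jar_mid from where it was at the start of the episode above 0.015 m or angle between flux_jar_mid's own z axis and vertical above 0.3 rad).
It fails at once if the pump bottle is shifted more than 15 mm or tipped (distance of pump_bottle_mid from where it was at the start of the episode above 0.015 m or angle between pump_bottle_mid's own z axis and vertical above 0.3 rad).
It also fails if it takes over 83 s, if anything falls off the work surface, if the arm or the gripper's body presses on something with over 40 N, if the wrist force passes 120 N, or if a joint passes its speed limit or range.

## Working session

There is one attempt and no reset: what is moved stays moved. The work goes in short steps, each a Python script; the robot and the scene stay as the last script left them, time stands still between calls to the robot, and variables do not carry over. Pictures are saved under pics/ and viewed, about 12 in all and at most 16, crops included, and the job is handed in when it is done.

```bash
mkdir -p pics; ls; python3 - <<'E'
from workcell import bot
import cv2,pickle
d={}
for n in ("top","scene"):
    d[n]=bot.read_camera(n); cv2.imwrite(f"pics/{n}0.png",cv2.resize(d[n]["pixels"],(800,600),interpolation=cv2.INTER_CUBIC))
    print(n,{k:v for k,v in d[n].items() if k!="pixels"})
pickle.dump(d,open("c0.pkl","wb")); print(bot.current_clock())
E
```

```text
pics
top {'fx': 375.60725221288027, 'fy': 375.60725221288027, 'cx': 262.3649472543523, 'cy': 190.27072568630018, 'R': array([[-0.02381773, -0.99968534,  0.00786962],
       [-0.99208441,  0.02266435, -0.12351055],
       [ 0.12329332, -0.01074906, -0.99231205]]), 't': array([-0.03709809,  0.45104857,  1.25483454])}
scene {'fx': 454.8668962498998, 'fy': 454.8668962498998, 'cx': 256.4773780909922, 'cy': 190.08323314435953, 'R': array([[ 0.69129973,  0.72238774,  0.01614402],
       [ 0.52667718, -0.48846374, -0.69571138],
       [-0.49468761,  0.48944777, -0.71813999]]), 't': array([-0.29166412, -0.20487219,  1.51934252])}
0.1
```

View pics/top0.png

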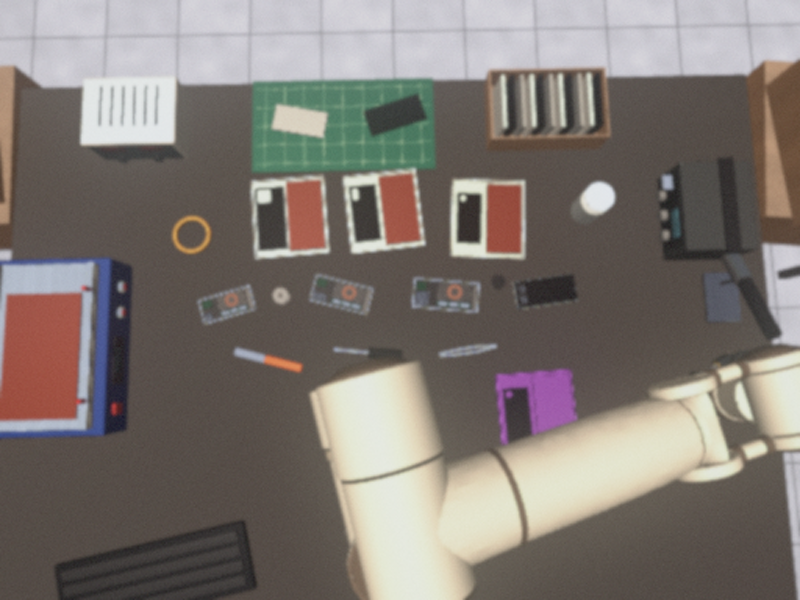

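View pics/scene0.png

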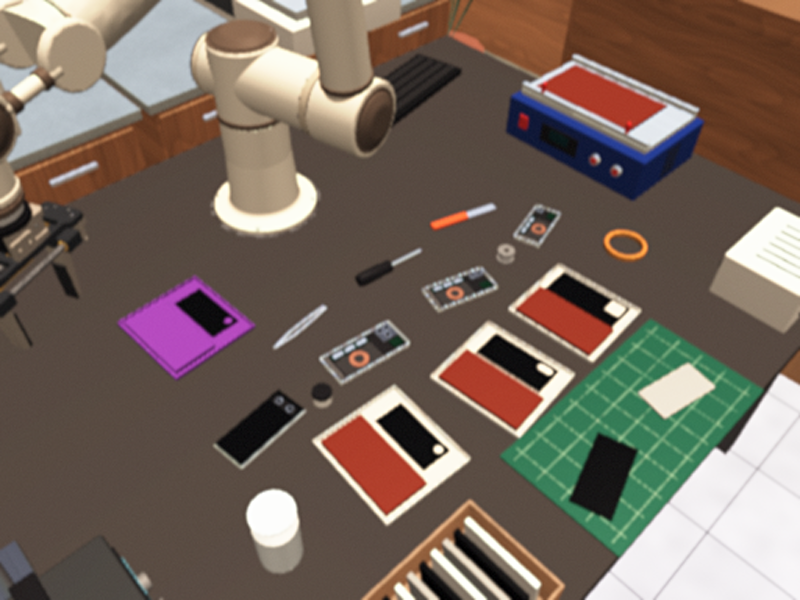

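```bash
cat > h.py <<'E'
import numpy as np, cv2
from scipy.spatial.transform import Rotation as Ro
def rect(c,z,x0,x1,y0,y1,s):
    """metric view of plane z: rows = decreasing x, cols = decreasing y, s px per m"""
    K=np.array([[c["fx"],0,c["cx"]],[0,c["fy"],c["cy"]],[0,0,1]])
    R,t=np.array(c["R"]),np.array(c["t"])
    P=K@np.c_[R[:,0],R[:,1],R[:,2]*z+t]          # (x,y,1)->pix
    A=np.array([[0,-1/s,x1],[-1/s,0,y1],[0,0,1]])  # out pix->(x,y,1)
    return cv2.warpPerspective(c["pixels"],P@A,(int((y1-y0)*s),int((x1-x0)*s)),flags=cv2.INTER_CUBIC|cv2.WARP_INVERSE_MAP)
E
python3 - <<'E'
import pickle; from h import *
c=pickle.load(open("c0.pkl","rb"))["top"]
im=rect(c,0.010,0.28,0.72,-0.36,0.44,1000); cv2.imwrite("pics/rect.png",im)
def beds():
    im=rect(c,0.012,0.28,0.72,-0.36,0.44,1000).astype(int)
    m=((im[...,2]>im[...,1]*1.6+15)&(im[...,2]>im[...,0]*1.6+15)).astype(np.uint8)
    for k in cv2.findContours(m,0,2)[0]:
        if cv2.contourArea(k)>5000:
            (u,v),wh,a=cv2.minAreaRect(k); b=cv2.boxPoints(((u,v),wh,a))
            e=max([b[1]-b[0],b[2]-b[1]],key=np.linalg.norm)
            print("bed",.72-v/1000,.44-u/1000,wh,"yaw of length",np.degrees(np.arctan2(-e[0],-e[1]))%180)
beds()
E
```

```text
bed 0.6279292297363281 -0.2627738647460937 (69.3375244140625, 148.93699645996094) yaw of length 176.82014
bed 0.6457566528320312 0.18415040588378906 (146.00921630859375, 66.45248413085938) yaw of length 3.814087
bed 0.6527969360351562 -0.02792462158203124 (141.1401824951172, 66.78294372558594) yaw of length 5.4037933
```

View pics/rect.png

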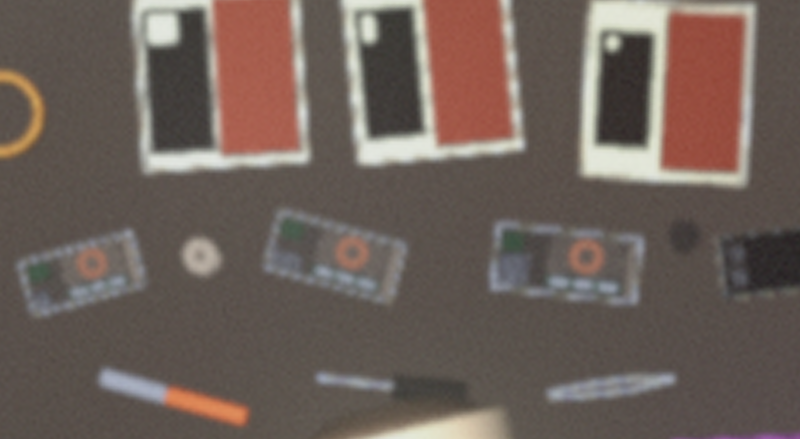

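```bash
cat >> h.py <<'E'
def tool(yaw):
    """tool down, jaw axis (tool x) at world angle yaw (deg)"""
    return (Ro.from_euler('z',yaw,degrees=True)*Ro.from_euler('x',180,degrees=True)).as_rotvec()
def over(bot,x,y,z,jaw):
    """joint-space move; takes whichever half turn leaves the wrist nearest its present angle"""
    q0=bot.current_joints(); best=None
    for a in (jaw,jaw+180):
        q=bot.inverse_kinematics([x,y,z],tool(a))
        if q is not None and (best is None or abs(q[5])<abs(best[0][5])): best=(q,a)
    bot.set_joints(best[0]); return best[1]
E
python3 - <<'E'
import pickle; from h import *
from workcell import bot
c=pickle.load(open("c0.pkl","rb"))["top"]
im=rect(c,0.012,0.5,0.8,-0.36,0.44,1000).astype(int)
m=((im[...,2]>im[...,1]+35)&(im[...,2]>im[...,0]+35)).astype(np.uint8)
m=cv2.morphologyEx(m,cv2.MORPH_CLOSE,np.ones((9,9)))
for k in cv2.findContours(m,0,2)[0]:
    if cv2.contourArea(k)>5000:
        (u,v),wh,a=cv2.minAreaRect(k); b=cv2.boxPoints(((u,v),wh,a))
        e=max([b[1]-b[0],b[2]-b[1]],key=np.linalg.norm)
        print("bed",.8-v/1000,.44-u/1000,wh,"yaw",np.degrees(np.arctan2(-e[0],-e[1]))%180)
ws={}
for n,x,y,p in (("large",.457,-.126,84.4),("medium",.464,.104,75.4),("small",.447,.3575,106)):
    over(bot,x,y,.25,p+90); print(n,bot.current_clock(),np.round(bot.current_joints(),2))
    ws[n]=bot.read_camera("wrist")
pickle.dump(ws,open("w0.pkl","wb"))
B={"large":(.457,-.126),"medium":(.464,.104),"small":(.447,.3575)}
out=[rect(ws[n],0.010,x-.1,x+.1,y-.1,y+.1,2000) for n,(x,y) in B.items()]
raw=cv2.resize(ws["large"]["pixels"],(400,300))
out.append(np.vstack([raw,np.zeros((100,400,3),np.uint8)]))
cv2.imwrite("pics/w0.png",cv2.resize(np.vstack([np.hstack(out[:2]),np.hstack(out[2:])]),(600,600)))
cv2.imwrite("pics/w0a.png",np.hstack(out[:2]))
cv2.imwrite("pics/w0b.png",np.hstack(out[2:]))
E
```

```text
bed 0.6278742218017579 -0.26276702880859376 (77.01139831542969, 156.4748077392578) yaw 177.39746
bed 0.6457665100097657 0.18456884765624998 (157.66297912597656, 78.08541870117188) yaw 3.7429962
bed 0.6562048950195313 -0.027719604492187522 (157.2392120361328, 77.14893341064453) yaw 5.2738953
large 1.7417 [-0.53 -0.13  1.82 -0.    1.45 -0.43]
medium 2.7083 [-0.04 -0.13  1.82 -0.    1.45  0.22]
small 3.7583 [ 0.46  0.13  1.56 -0.    1.45  0.18]
```

View pics/w0a.png

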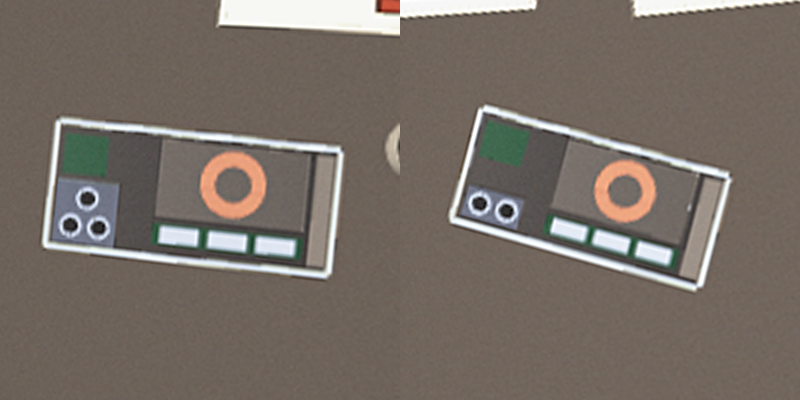

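View pics/w0b.png

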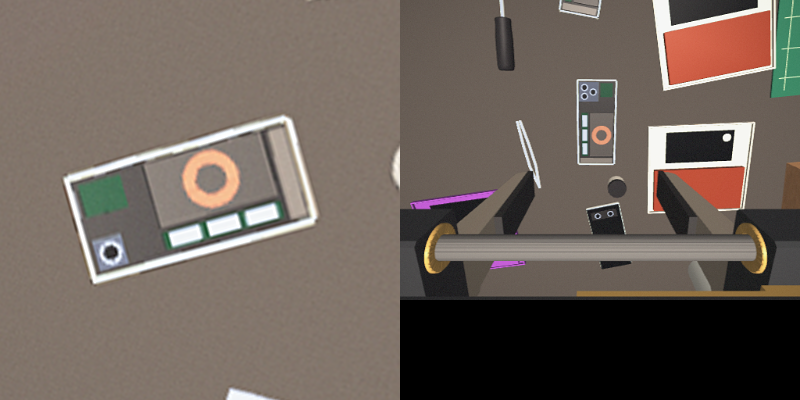

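```bash
python3 - <<'E'
import pickle; from h import *
from workcell import bot
for n,x,y,p in (("large",.6458,.1846,3.7),("medium",.656,-.0277,5.3),("small",.628,-.263,-2.6)):
    over(bot,x-.05,y,.28,p+90); w=bot.read_camera("wrist")
    im=rect(w,0.012,x-.15,x+.15,y-.15,y+.15,1500)
    cv2.imwrite(f"pics/b_{n}.png",im); im=im.astype(int)
    m=((im[...,2]>im[...,1]+60)&(im[...,2]>im[...,0]+60)).astype(np.uint8)
    m=cv2.morphologyEx(m,cv2.MORPH_CLOSE,np.ones((9,9)))
    for k in cv2.findContours(m,0,2)[0]:
        if cv2.contourArea(k)>4000:
            (u,v),wh,a=cv2.minAreaRect(k); b=cv2.boxPoints(((u,v),wh,a))
            e=max([b[1]-b[0],b[2]-b[1]],key=np.linalg.norm)
            print(n,x+.15-v/1500,y+.15-u/1500,np.array(wh)/1.5,"yaw",np.degrees(np.arctan2(-e[0],-e[1]))%180)
print(bot.current_clock())
a=[cv2.imread(f"pics/b_{n}.png") for n in("large","medium","small")]
cv2.imwrite("pics/b.png",cv2.resize(np.hstack(a),(798,266),interpolation=cv2.INTER_AREA))
E
```

```text
large 0.6470329915364584 0.1882910400390625 [158.59931437  78.58818563] yaw 3.708435
medium 0.6580246988932292 -0.024033445231119804 [158.27525838  78.25528971] yaw 5.500412
small 0.6292461547851562 -0.2599025573730469 [ 78.21272786 158.79217529] yaw 176.82018
8.7667
```

View pics/b.png

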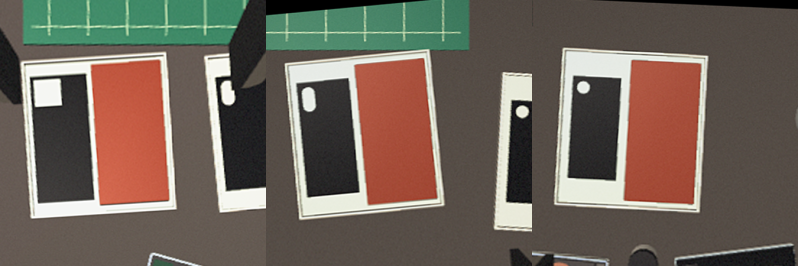

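```bash
cat >> h.py <<'E'
PH={"large":(.458,-.1225,84.0,.066),"medium":(.4653,.1088,74.2,.061),"small":(.4475,.3618,105.6,.056)}
BD={"large":(.647,.1883,3.7),"medium":(.658,-.024,5.4),"small":(.6292,-.2599,-3.0)}
def job(bot,n):
    x,y,p,w=PH[n]; bx,by,bp=BD[n]
    bot.set_gripper(1.0)
    over(bot,x,y,.12,p+90)
    bot.line_to([x,y,.03]); bot.line_to([x,y,.003],max_speed=.05)
    print("down",bot.current_contact_force().__repr__())
    bot.set_gripper(0,25)
    o=bot.current_opening()*.092; print(n,"gripped width",o)
    if abs(o-w)>.005: print("BAD GRIP"); return False
    bot.line_to([x,y,.12])
    print("held",bot.current_opening()*.092, "jaw",over(bot,bx,by,.12,bp+90), np.round(bot.current_joints(),2))
    bot.line_to([bx,by,.035]); bot.line_to([bx,by,.0157],max_speed=.03)
    print("f",np.round(bot.current_contact_force(),1))
    bot.set_gripper((w+.016)/.092); bot.hold(.2)
    bot.line_to([bx,by,.04],max_speed=.06); bot.line_to([bx,by,.15])
    print("t",bot.current_clock()); return True
def look(bot,n,x,y,z=.025,hover=None):
    w=bot.read_camera("wrist"); im=rect(w,z,x-.1,x+.1,y-.1,y+.1,2000); cv2.imwrite(f"pics/{n}.png",im)
E
python3 - <<'E'
from h import *
from workcell import bot
job(bot,"large")
bx,by,_=BD["large"]; over(bot,bx-.05,by,.28,93.7); look(bot,"done_large",bx,by,.022); print(bot.current_clock())
E
```

```text
down array([ 0.75272357, -0.22673149,  1.37568436])
large gripped width 0.06547754398849603
held 0.06560039624779686 jaw 93.7 [ 0.1   0.49  1.38 -0.    1.28 -1.53]
f [ 1.1  0.  -1.9]
t 18.0917
18.7583
```

View pics/done_large.png

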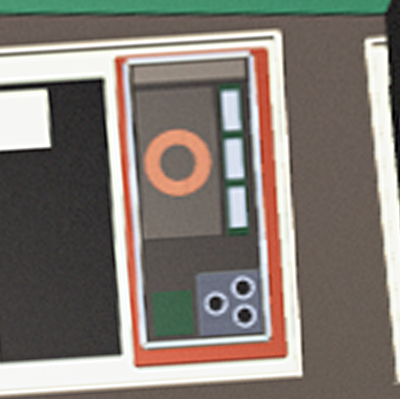

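The large phone is centred on its bed: phone centre is near (197,200) and bed centre near (201,207), so the offset is under 5 mm. Next, the other two.

```bash
python3 - <<'E'
from h import *
from workcell import bot
for n in ("medium","small"):
    if not job(bot,n): break
    bx,by,bp=BD[n]; over(bot,bx-.05,by,.28,bp+90); look(bot,"done_"+n,bx,by,.022)
q=[-1.335, 0.158, 1.597, 0, 1.386, -0.21]; bot.set_joints(q); print(bot.current_clock())
cv2.imwrite("pics/done2.png",np.hstack([cv2.imread(f"pics/done_{n}.png") for n in("medium","small")]))
c=bot.read_camera("top"); cv2.imwrite("pics/topend.png",rect(c,0.010,.34,.78,-0.44,0.36,1000))
E
```

```text
down array([-0.33404275, -0.30352282,  0.67002835])
medium gripped width 0.06063919659745795
held 0.0610057288440693 jaw 275.4 [-0.22  0.45  1.43  0.    1.26  1.26]
f [ 0.7  0.8 -0.9]
t 28.1583
down array([-0.59066094, -0.54732696,  0.09097888])
small gripped width 0.05588915248955399
held 0.055572939049636345 jaw 267.0 [-0.57  0.5   1.36  0.    1.28  1.05]
f [-0.7 -0.6 -1.5]
t 39.7833
42.0167
```

View pics/done2.png

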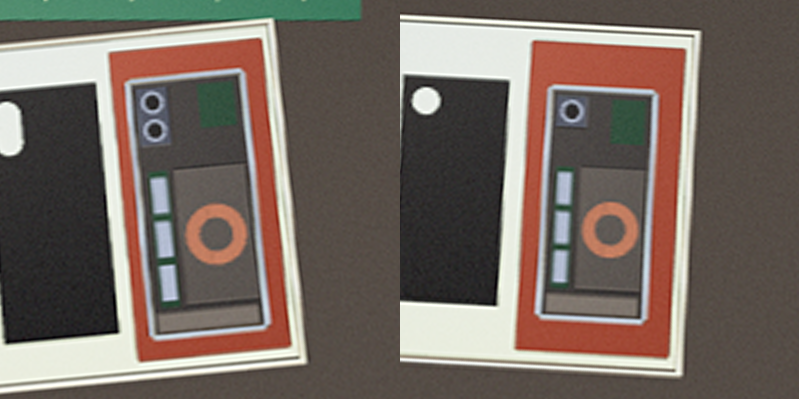

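View pics/topend.png

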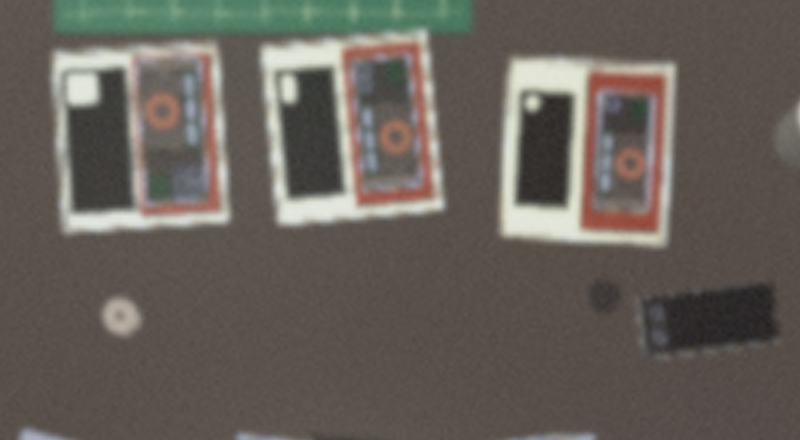

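Medium and small phones are centred and aligned on their own beds. The jar is unmoved at (604,296), which is x 0.484, y -0.244, against 0.483, -0.244 at the start.

```bash
python3 -c "
from workcell import bot
bot.hold(.3); bot.job_done(); print(bot.current_clock())"
```

```text
the job is handed in; nothing more can be done
the job is handed in; nothing more can be done
```

I laid each opened phone, open back up, on the red bed of the tray with its matching glass: large with the square hole, medium with the oblong, small with the round. I handed the job in just after 42 s on the robot's clock, and it reported no verdict.

- **Grips:** the measured widths (65.5, 60.6 and 55.9 mm) matched the three phones. The forces as each phone was set down stayed at about 2 N or less.
- **Placing:** the last pictures show all three lying flat, let go and lengthwise on their beds. Each is within a few millimetres of the bed's centre.
- **Left in place:** the jar is within about 1 mm of its starting position. I did not measure the finished phone or the pump bottle separately. The arm didn't work near either of them, and the final view shows no disturbance.
- **Disagreement:** the top and wrist cameras differed by about 3–5 mm in y throughout. I used the wrist camera for both picking and placing, and the difference is well inside the 15 mm tolerance.

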